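# Seat a round housing in a V-stop and latch it

### The arm

A 7-joint arm with a two-finger parallel gripper is mounted at the origin on a cart in front of the work surface, level with it; the furniture and walls round the work are solid. World frame = base frame: x ahead of the robot, y to its left, z up, the work surface at z = 0. Lengths are in m, angles in rad, forces in N, time in s.
With the tool pointing down it reaches from about 0.4 to 0.9 m from the base axis. Payload 5.5 kg.
Tool frame: the origin (TCP) lies on the centre line of the jaws, within the pads' length; the fingertips stand 11 mm ahead of it and the grasp point (between the pads) lies 8 mm behind it; z points along the fingers, y is the line along which they close (so a half turn about z gives the same grasp; the last joint's range is limited). The gripper opens to 92 mm and grips with 3 to 60 N. Pads are 19 mm wide; open, the fingers measure 130 mm over their backs; the gripper's body (75 mm by 190 mm) begins 47 mm behind the grasp point.
Start: joints at [1.452, 0.501, -0.427, 1.55, 0.221, 1.138, -0.21], TCP at [0.242, -0.603, 0.204] pointing down, gripper open.
Joint ranges: [-2.88, 2.88], [-0.31, 2.03], [-1.54, 1.56], [0.2, 2.42], [-1.41, 4.55], [0.19, 2.02], [-2.57, 2.57]. Speed limits (rad/s): [2.57, 2.57, 3.14, 3.14, 3.14, 3.14, 3.14].

### API

Orientations are given as a rotation vector (axis times angle).
In Python, from rig import move_to, movel, goto_joints, command_gripper, pause, ik, grab_frame, camera_info, IKError, job_done, look_for, current_time, current_qpos, current_joint_velocities, current_joint_torque, current_ee_pos, current_tcp_rot, current_wrist_force, current_moment, current_grip_width, current_grip_force gives the robot as it stands. Calls block until the motion is done:
- move_to(position, orientation): joint-space move of the TCP to a pose.
- movel(position, v=0.15, attitude=None, stop_force=None): straight line of the TCP; attitude=None keeps the orientation; v is the mean speed in m/s. With stop_force (N) it stops when the force on the tool has changed by that much, and returns True; else False.
- goto_joints(angles): joint-space move.
- command_gripper(opening): opening from 0.0 (shut) to 1.0 (fully open); the grip force is fixed at half the most; returns when the fingers have stopped.
- pause(seconds).
- ik(position, orientation): joint angles nearest the present ones, or None.
- grab_frame(name): name is "scene" or "top" or "wrist"; returns (picture, depth): 384x512x3 uint8, red, green, blue; 384x512 float32, m along the optical axis (not along the pixel's ray), 0 where there is no reading.
- camera_info(name): a dict with "mtx" (3x3 intrinsics, pixels), "dist" ([k1, k2, p1, p2, k3] as OpenCV has them; the pictures are not rectified), "rvec" (rotation vector, rad) and "tvec" (3), from world to camera coordinates, as OpenCV has them. Camera axes: x right, y down, z forward; pixel columns grow to the right and rows downward; lengths in m; the calibration is good to about 2 mm. A picture is of the moment at which its call begins: read the wrist's pose just before it. camera_info takes no time and is no camera call; for the wrist camera it gives the pose at the moment of the call.
A pose or a line that the arm cannot do raises IKError and nothing moves.
- job_done(): hands the job in; it is judged then, once.
Trained networks look in the newest picture that a camera, given by its name, has taken for a name from the list of things; names that differ only in an ending like _2 or _b are one class to them, and where a whole thing is asked for, a point or a joint stands for the part that bears it (a point fixed in the world has none). Each returns a list of dicts, best first, with "p" (0 to 1); they miss things now and then, are a little off and sometimes report something else, mostly with a low value. They report only what shows in the picture. A call takes as long as a camera call.
- look_for(target, camera): "box" ([left, top, right, bottom] in pixels, round what is visible of it).
Readings, each from a call of its own:
- current_time(): time.
- current_qpos(): joint angles.
- current_joint_velocities(): joint speeds.
- current_joint_torque(): joint torques, N m.
- current_ee_pos(): TCP position.
- current_tcp_rot(): TCP orientation.
- current_wrist_force(): force on the tool from outside, world axes, zero at the start.
- current_moment(): the same for the moment, N m.
- current_grip_width(): opening from 0.0 (shut) to 1.0 (fully open).
- current_grip_force(): force on a finger pad.
Only numpy, scipy, OpenCV 4.12 (cv2) and the standard library are available. Lean on these libraries where they do the work, as an engineer would, in place of code of your own. Each camera call takes 0.05 s, during which the arm holds its last target. There are 200 camera calls.

### The job

Get the big round aluminium housing seated in the V-stop on the right: swing the stop's latch arm out of the way, push the housing along the bench into the V until it sits centred against both faces, then swing the latch arm shut behind it so that the arm lies against the housing. Keep the housing flat on the bench and do not disturb the other things lying about.

Things in the scene. Friction and masses are not known exactly. Their poses are not given: they have to be found in the camera images.
- housing_center (a point): Centre of the round housing, half-way up (22.5 mm above the bench): a loose, closed aluminium drum lying flat, 96 mm in diameter, 45 mm tall, 0.3 to 0.65 kg, with six dark screws and a black disc on its cover; too wide to grip across. z is its axis.
- seat (a point): Where the housing's centre lies when the housing touches both V faces, 22.5 mm above the bench. Its axes are the V-stop's: +x points into the V along its middle plane (the mouth opens to -x), the arm's hinge is on the -y side, z up. The upright faces make 90 degrees and would meet at x = +68 mm; they are 40 mm tall and end at the mouth at x = +6, y = +-62 mm.
- vstop: The metal V-stop, fixed to the bench; origin on the bench under the seat, same axes. Its V faces are slippery (friction 0.15). Its jaws, 20 mm thick, reach out to y = +-76 mm, its back block and bolted foot to x = +143, y = +-102 mm; a flat rail 12 mm tall that carries the hinge lies at y = -76 to -102, x = -80 to +100 mm. Between the jaws the bench is bare: the housing slides on the bench itself.
- latch_arm (a joint): Latch arm angle, rad: 0 = shut, straight across the mouth, its inner side just at the seated housing; grows as it swings outwards; 1.57 = straight out along -x of the V-stop; stops at 2.2 and -0.04. At angle a the arm points along (-sin a, +cos a) in the V-stop's axes. It stays where left (friction 0.06 N m) and bars the mouth until about 1.2.
- latch_hinge (a point): The arm's hinge axis, at x = -54.5 mm, y = -89 mm in the V-stop's axes. The dark steel arm is a bar 12 mm thick and 148 mm long from this axis, between 15 and 33 mm above the bench.
- latch_handle (a point): Middle of the handle's black grip, 67 mm above the bench: an upright round post on the free end of the arm, 140 mm from the hinge axis; the grip is 18 mm in diameter, from 40 to 84 mm above the bench, and may be gripped from above at any yaw; it can turn between the fingers as the arm swings.
- tape_roll: Roll of amber tape lying flat, 86 mm in diameter, 20 mm tall, loose; origin under its centre. To be left alone.
- cell_block: Block of purple cells, 72 (x) by 97 (y) by 59 mm tall, loose, to the right of the V-stop; origin under its centre. To be left alone.
- ring_tin: White round tin, 64 mm in diameter, 35 mm tall, loose, standing in the way; origin under its centre. To be left alone.
- multimeter: Orange multimeter, 165 (x) by 82 (y) by 43 mm tall, loose, at the left; origin under its centre. To be left alone.
- electrode_box: Grey hinged box, 108 (x) by 152 (y) by 42 mm tall, loose, at the left; origin under its centre. To be left alone.
- pack_jig: Brown jig with a red-tipped clamp lever, fixed at the back of the bench: about 150 deep by 307 wide by 88 mm tall; its near side is 75 mm nearer to the robot than its origin.
- housing: The same round housing, with its origin at the centre of its underside.

How it is judged:
By the outcome, as a careful person would: the job done as asked, in the order asked, and still so for the second after the job is handed in, with the robot touching nothing.
It also fails if it takes over 72 s, if anything falls off the work surface, if the arm or the gripper's body presses on something with over 40 N, if the wrist force passes 120 N, or if a joint passes its speed limit or range.

## Working session

There is one attempt and no reset: what is moved stays moved. The work goes in short steps, each a Python script; the robot and the scene stay as the last script left them, time stands still between calls to the robot, and variables do not carry over. Pictures are saved under pics/ and viewed, at most 10 in all, crops included, and the job is handed in when it is done.

```bash
mkdir -p pics; ls; python3 - <<'E'
from rig import *
import cv2,numpy as np
for c in ("scene","top"):
    p,d=grab_frame(c); cv2.imwrite(f"pics/{c}0.png",p[:,:,::-1]); np.savez(f"{c}0.npz",p=p,d=d)
    i=camera_info(c); R=cv2.Rodrigues(np.array(i["rvec"]))[0]; print(c,(-R.T@np.array(i["tvec"])).round(3),np.array(i["mtx"]).round(1).tolist(),i["dist"])
    for t in ("housing","vstop","latch_arm","latch_handle","tape_roll","cell_block","ring_tin","multimeter","electrode_box","pack_jig"):
        print(t,[(np.round(r["box"]).tolist(),round(r["p"],2)) for r in look_for(t,c)[:2]])
print(current_time(),current_tcp_rot())
E
```

```text
pics
scene [-0.247  0.618  1.209] [[387.9, 0.0, 254.2], [0.0, 387.9, 194.2], [0.0, 0.0, 1.0]] [-0.04367001  0.          0.          0.          0.        ]
housing [([196.0, 259.0, 227.0, 283.0], 0.66)]
vstop [([284.0, 171.0, 349.0, 216.0], 0.85)]
latch_arm [([283.0, 188.0, 318.0, 214.0], 0.71)]
latch_handle [([283.0, 183.0, 318.0, 208.0], 0.52)]
tape_roll [([169.0, 242.0, 195.0, 261.0], 0.77)]
cell_block [([345.0, 150.0, 372.0, 171.0], 0.82)]
ring_tin [([245.0, 232.0, 263.0, 252.0], 0.8)]
multimeter [([138.0, 275.0, 180.0, 327.0], 0.91), ([281.0, 185.0, 320.0, 213.0], 0.28)]
electrode_box []
pack_jig []
top [0.484 0.002 1.821] [[397.2, 0.0, 255.8], [0.0, 397.2, 197.7], [0.0, 0.0, 1.0]] [-0.09591759  0.          0.          0.          0.        ]
housing [([179.0, 221.0, 201.0, 247.0], 0.74), ([286.0, 188.0, 341.0, 235.0], 0.15)]
vstop [([284.0, 187.0, 343.0, 234.0], 0.69)]
latch_arm [([284.0, 201.0, 297.0, 233.0], 0.44)]
latch_handle [([286.0, 201.0, 303.0, 234.0], 0.43)]
tape_roll [([170.0, 188.0, 187.0, 212.0], 0.5)]
cell_block [([366.0, 196.0, 388.0, 215.0], 0.65), ([132.0, 215.0, 156.0, 251.0], 0.18)]
ring_tin [([228.0, 222.0, 240.0, 234.0], 0.54)]
multimeter [([136.0, 213.0, 160.0, 251.0], 0.82)]
electrode_box [([124.0, 182.0, 161.0, 207.0], 0.98), ([177.0, 220.0, 199.0, 248.0], 0.39)]
pack_jig []
1.1 [3.08447767e+00 5.96042846e-01 2.09917064e-05]
```

```bash
python3 - <<'E'
import cv2
p=cv2.imread("pics/top0.png")[150:290,110:400]; cv2.imwrite("pics/topc.png",cv2.resize(p,(798,385),interpolation=cv2.INTER_CUBIC))
p=cv2.imread("pics/scene0.png")[130:340,120:390]; cv2.imwrite("pics/scenec.png",cv2.resize(p,(771,600),interpolation=cv2.INTER_CUBIC))
E
```

```text
(no output)
```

View pics/topc.png

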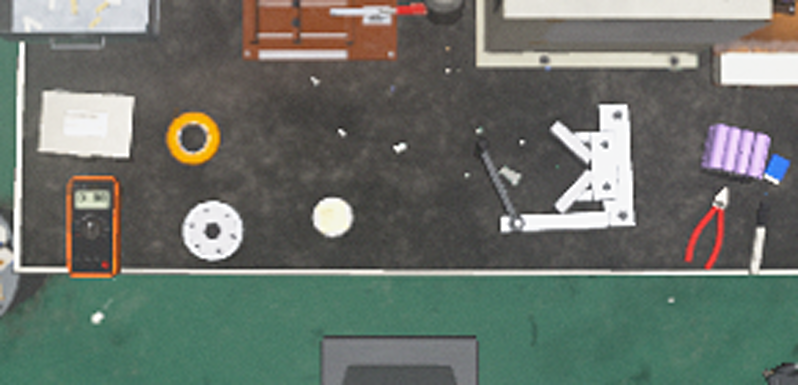

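View pics/scenec.png

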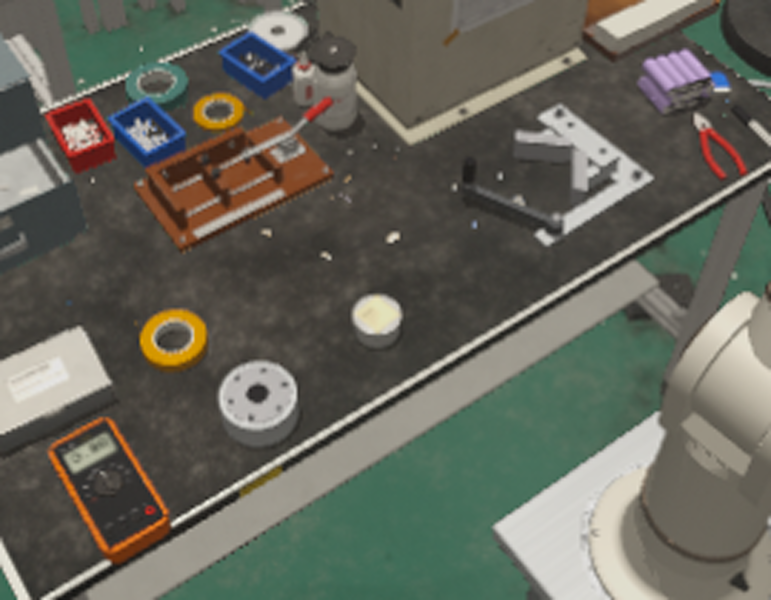

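```bash
cat > h.py <<'E'
import numpy as np,cv2
from rig import *
from scipy.optimize import least_squares
def cloud(d,i):
    h,w=d.shape; u,v=np.meshgrid(np.arange(w),np.arange(h)); 
    n=cv2.undistortPoints(np.stack([u.ravel(),v.ravel()],1).astype(float)[:,None],np.array(i["mtx"]),np.array(i["dist"]))[:,0]
    z=d.ravel()[:,None]; c=np.hstack([n*z,z]); R=cv2.Rodrigues(np.array(i["rvec"]))[0]
    P=(c-np.array(i["tvec"]).ravel())@R; P[z[:,0]<=0]=np.nan
    return P.reshape(h,w,3)
def onplane(uv,z,i):
    n=cv2.undistortPoints(np.array(uv,float).reshape(-1,1,2),np.array(i["mtx"]),np.array(i["dist"]))[:,0]
    R=cv2.Rodrigues(np.array(i["rvec"]))[0]; C=-R.T@np.array(i["tvec"]).ravel()
    r=np.hstack([n,np.ones((len(n),1))])@R
    return C+r*((z-C[2])/r[:,2])[:,None]
def circle(P,r):  # fit of centre to a filled disc of top points
    m=P.mean(0); return m
def down(yaw):  # tool z down, tool y axis at angle yaw in world
    y=np.array([np.cos(yaw),np.sin(yaw),0]); z=np.array([0,0,-1.]); x=np.cross(y,z)
    return cv2.Rodrigues(np.stack([x,y,z],1))[0].ravel()
E
python3 - <<'E'
from h import *
for c,B in (("top",dict(h=(179,221,201,247),v=(284,187,343,234),tin=(228,222,240,234),tape=(170,188,187,212))),("scene",dict(h=(196,259,227,283),v=(283,171,349,216),tin=(245,232,263,252),tape=(169,242,195,261)))):
    f=np.load(c+"0.npz"); i=camera_info(c); P=cloud(f["d"],i)
    for k,(l,t,r,b) in B.items():
        Q=P[t-2:b+3,l-2:r+3].reshape(-1,3); Q=Q[Q[:,2]>0.006]
        if k=="h": Q=Q[Q[:,2]>.036]
        print(c,k,len(Q),"min",Q.min(0).round(3),"max",Q.max(0).round(3),"mid",((Q.min(0)+Q.max(0))/2).round(3),np.median(Q,0).round(3))
        if k=="v": q=Q[Q[:,2]>.055]; print(" handle",q.mean(0) if len(q) else 0)
    if c=="top": print(onplane([[110+480/2.752,150+145/2.75],[110+517/2.752,150+224/2.75]],0.03,i))
E
```

```text
top h 343 min [0.385 0.259 0.036] max [0.479 0.35  0.061] mid [0.432 0.304 0.049] [0.431 0.304 0.046]
top v 1458 min [ 0.421 -0.414  0.006] max [ 0.655 -0.122  0.091] mid [ 0.538 -0.268  0.049] [ 0.526 -0.296  0.014]
 handle [ 0.57235891 -0.12985148  0.07790622]
top tin 172 min [0.421 0.059 0.006] max [0.494 0.132 0.046] mid [0.457 0.096 0.026] [0.457 0.104 0.034]
top tape 271 min [0.52  0.302 0.006] max [0.649 0.401 0.03 ] mid [0.584 0.352 0.018] [0.584 0.349 0.017]
[[ 0.57205353 -0.13225538  0.03      ]
 [ 0.4426858  -0.1927114   0.03      ]]
scene h 510 min [0.384 0.256 0.036] max [0.478 0.351 0.054] mid [0.431 0.304 0.045] [0.427 0.305 0.045]
scene v 1114 min [ 0.37  -0.435  0.006] max [ 0.717 -0.071  0.085] mid [ 0.544 -0.253  0.046] [ 0.502 -0.288  0.026]
 handle [ 0.56583771 -0.13088037  0.07248532]
scene tin 247 min [0.417 0.053 0.006] max [0.515 0.141 0.04 ] mid [0.466 0.097 0.023] [0.446 0.114 0.032]
scene tape 308 min [0.536 0.294 0.006] max [0.626 0.411 0.027] mid [0.581 0.353 0.017] [0.576 0.347 0.017]
```

```bash
python3 - <<'E'
from h import *
t=current_time()
move_to([0.50,-0.17,0.36],down(0.0)) if ik([0.50,-0.17,0.36],down(0.0)) is not None else move_to([0.50,-0.17,0.36],down(np.pi))
print(current_time()-t,current_qpos().round(2) if hasattr(current_qpos(),'round') else current_qpos())
i=camera_info("wrist"); p,d=grab_frame("wrist"); cv2.imwrite("pics/w1.png",p[:,:,::-1]); np.savez("w1.npz",p=p,d=d,**{k:np.array(v) for k,v in i.items()})
R=cv2.Rodrigues(np.array(i["rvec"]))[0]; print((-R.T@np.array(i["tvec"])).round(3),R.round(2).tolist(),np.array(i["mtx"]).round(0).tolist())
for t in ("vstop","latch_arm","latch_handle","housing"): print(t,look_for(t,"wrist"))
E
```

```text
1.9083 [ 1.11  0.25 -0.99  1.63  0.21  1.38  0.09]
[ 0.5   -0.088  0.539] [[1.0, -0.0, -0.0], [-0.0, -0.95, 0.31], [-0.0, -0.31, -0.95]] [[312.0, 0.0, 253.0], [0.0, 312.0, 190.0], [0.0, 0.0, 1.0]]
vstop [{'box': [214.3, 114.5, 330.8, 255.8], 'p': 0.92}]
latch_arm [{'box': [213.6, 113.5, 310.8, 165.5], 'p': 0.72}, {'box': [264.6, 304.3, 310.7, 338.9], 'p': 0.58}]
latch_handle [{'box': [216.2, 114.6, 310.1, 161.2], 'p': 0.87}, {'box': [214.7, 113.7, 331.2, 258.8], 'p': 0.35}]
housing []
```

View pics/w1.png

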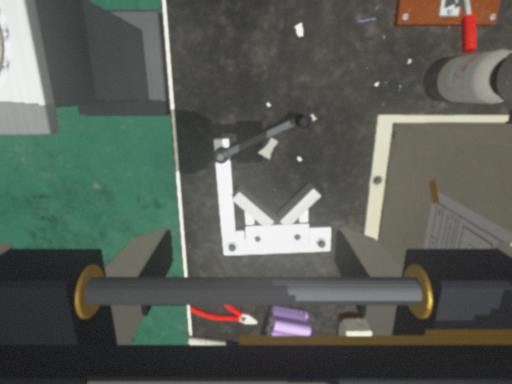

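```bash
cat > vfit.py <<'E'
from h import *
def vfit(f,g0=(.532,-.247,-np.pi/2)):
    P=cloud(f["d"],f).reshape(-1,3); P=P[np.isfinite(P[:,0])]
    S=lambda P,g:(P[:,:2]-np.array(g[:2]))@np.array([[np.cos(g[2]),-np.sin(g[2])],[np.sin(g[2]),np.cos(g[2])]])
    near=P[np.linalg.norm(S(P,g0)-[30,0][0]*np.array([.001,0]),axis=1)<.13]
    jt=near[(near[:,2]>.030)&(near[:,2]<.048)]
    def cost(g):
        q=S(jt,g)*1e3; w=(q[:,0]>-8); q=q[w]
        d=((q[:,0]-68)+abs(q[:,1]))/2**.5   # depth behind the face
        t=((q[:,0]-68)-abs(q[:,1]))/2**.5
        free=q[:,0]<25   # jaw ends: strip 0..20 deep
        return d[free]-10, q[free,1]
    def res(g):
        q=S(jt,g)*1e3; d=((q[:,0]-68)+abs(q[:,1]))/2**.5
        k=(q[:,0]>-15)&(q[:,0]<35)&(abs(q[:,1])<90)&(abs(q[:,1])>20)
        r=np.where(k,np.maximum(-d,0)+np.maximum(d-20,0),0); 
        # ends: mouth corner at (6,62)..(20.1,76.1): along-face coordinate
        t=(abs(q[:,1])-(q[:,0]-68))/2**.5
        return np.hstack([r,np.where(k,np.maximum(t-87.7,0),0)])
    return jt,S,res
E
python3 - <<'E'
from vfit import *
f=np.load("w1.npz"); P=cloud(f["d"],f).reshape(-1,3); P=P[np.isfinite(P[:,0])]
b=P[(abs(P[:,0]-.53)<.05)&(abs(P[:,1]+.17)<.05)]; print("bench z",np.median(b[:,2]))
# rectified picture at z=.04, 0.4 mm/px: row = -y, col = x
H,W=560,640; r,c=np.mgrid[0:H,0:W]; x=.40+c*.0004; y=-.17-r*.0004
uv=cv2.projectPoints(np.stack([x,y,0*x+.040],-1).reshape(-1,3),f["rvec"],f["tvec"],f["mtx"],f["dist"])[0].reshape(H,W,2).astype(np.float32)
im=cv2.remap(f["p"],uv[...,0],uv[...,1],cv2.INTER_CUBIC)[:,:,::-1]; cv2.imwrite("pics/r1.png",im)
q=P[(P[:,2]>.055)&(abs(P[:,0]-.57)<.03)&(abs(P[:,1]+.13)<.03)]; print("handle",len(q),q.mean(0),q.max(0),q.min(0))
E
```

```text
bench z 0.4701085840687496
handle 13719 [ 0.55396341 -0.14286495  0.46590096] [ 0.58247428 -0.12381561  0.49054214] [ 0.54000103 -0.15999936  0.0556163 ]
```

View pics/r1.png

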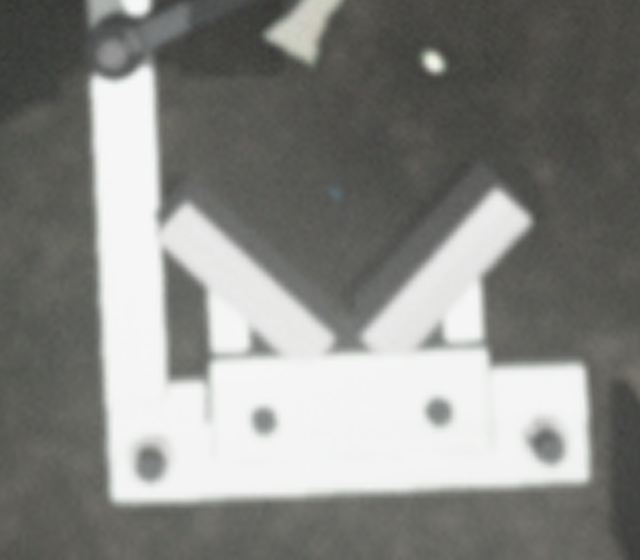

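```bash
cat >> h.py <<'E'
seat=np.array([.5365,-.2422]); th=np.arctan2(-.999,.045)
ux=np.array([np.cos(th),np.sin(th)]); uy=np.array([-ux[1],ux[0]])
V=lambda x,y: seat+x*ux+y*uy
hinge=V(-.0545,-.089)
def hand(a,z,flip=0):  # pose over the handle for arm angle a, tool y tangential
    p=hinge+.14*(-np.sin(a)*ux+np.cos(a)*uy); t=-np.cos(a)*ux-np.sin(a)*uy
    return [*p,z],down(np.arctan2(t[1],t[0])+flip*np.pi)
E
python3 - <<'E'
from h import *
f=np.load("w1.npz"); print("handle",onplane([[302,120]],.08,f),hinge)
for fl in (0,1):
    for a in (.4,.9,1.4,1.85):
        q=ik(*hand(a,.062,fl)); print(fl,a,None if q is None else np.round(q,2))
E
```

```text
handle [[ 0.56917516 -0.12970647  0.08      ]] [ 0.44513769 -0.19176016]
0 0.4 [ 0.95  0.84 -1.1   1.81  0.86  1.07  1.53]
0 0.9 [ 0.96  0.82 -1.19  1.94  0.9   1.05  1.88]
0 1.4 [ 1.04  0.79 -1.29  2.1   0.92  1.02  2.27]
0 1.85 [-0.86  0.52  1.14  2.29 -0.72  0.76 -2.03]
1 0.4 [ 0.65  0.61 -0.62  1.82  0.46  0.86 -1.32]
1 0.9 [ 0.67  0.56 -0.73  1.95  0.51  0.82 -0.96]
1 1.4 [ 0.76  0.5  -0.85  2.1   0.54  0.77 -0.56]
1 1.85 [ 0.99  0.48 -1.07  2.24  0.63  0.76 -0.18]
```

```bash
python3 - <<'E'
from h import *
t0=current_time()
command_gripper(.5)
move_to(*hand(.417,.16,1)); p,o=hand(.417,.062,1)
print("stop",movel(p,v=.12,stop_force=8), current_ee_pos())
for a in np.arange(.62,1.9,.2):
    p,o=hand(a,.062,1); s=movel(p,v=.10,attitude=o,stop_force=20); print(round(a,2),s,np.round(current_wrist_force(),1))
    if s: break
p,o=hand(a-.07,.062,1); movel(p,v=.1,attitude=o); p[2]=.2; movel(p,v=.2)
print(current_time()-t0,current_time())
p,d=grab_frame("top"); cv2.imwrite("pics/t2.png",cv2.resize(p[150:290,110:400,::-1],(798,385),interpolation=cv2.INTER_CUBIC))
print(look_for("latch_arm","top")[:2],look_for("latch_handle","top")[:2])
E
```

```text
stop False [ 0.57125316 -0.12935814  0.06275485]
0.62 False [-0.4 -0.3  0.7]
0.82 False [-0.1 -0.1  0.8]
1.02 False [ 0.7 -1.  -0.6]
1.22 False [-0.6  0.1 -0.1]
1.42 False [ 0.3 -0.2 -0.5]
1.62 False [0.  1.1 0.4]
1.82 False [0.4 0.6 0.6]
7.183400000000001 10.4417
[] [{'box': [361.2, 196.2, 388.9, 215.3], 'p': 0.63}, {'box': [284.2, 201.2, 300.2, 233.5], 'p': 0.49}]
```

View pics/t2.png

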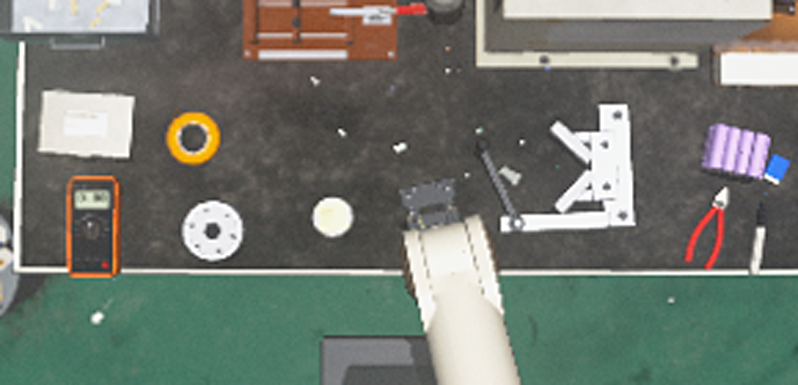

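```bash
python3 - <<'E'
from h import *
print(current_ee_pos(),current_grip_width())
p,d=grab_frame("scene"); cv2.imwrite("pics/s2.png",cv2.resize(p[130:290,230:400,::-1],(638,600),interpolation=cv2.INTER_CUBIC))
E
```

```text
[ 0.41306394 -0.05508924  0.19900196] 0.4986142879825015
```

View pics/s2.png

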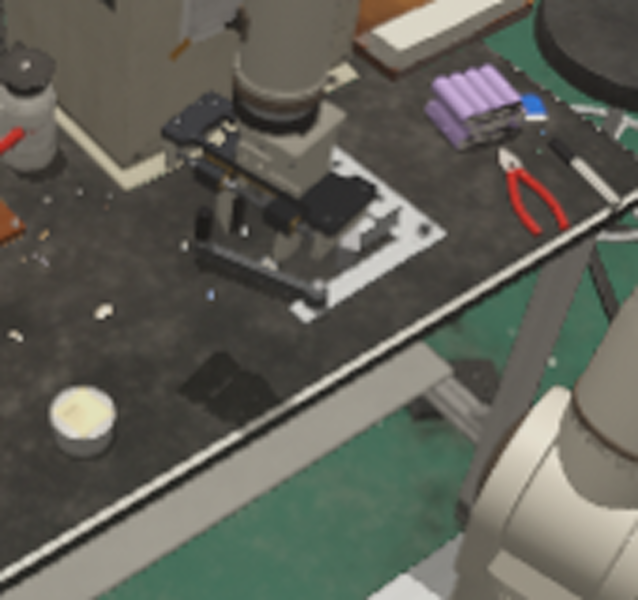

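```bash
python3 - <<'E'
from h import *
for c in ("top","scene"):
    p,d=grab_frame(c); P=cloud(d,camera_info(c)).reshape(-1,3); f=np.load(c+"0.npz"); P0=cloud(f["d"],camera_info(c)).reshape(-1,3)
    for n,Q in (("before",P0),("now",P)):
        for nm,z0,z1 in (("handle",.05,.095),("bar",.02,.045)):
            q=Q[(Q[:,2]>z0)&(Q[:,2]<z1)&(abs(Q[:,0]-.5)<.12)&(abs(Q[:,1]+.12)<.075)]
            print(c,n,nm,len(q),q.mean(0).round(4) if len(q) else "")
print(current_tcp_rot(),current_ee_pos())
p,o=hand(.417,.062,1);print(p,o)
move_to(*hand(.417,.16,1)); movel(p,v=.12,stop_force=8)
p,d=grab_frame("scene"); 
i=camera_info("scene"); print(cv2.projectPoints(np.array([[*p[:2],.062],[*p[:2],.084]]),i["rvec"],i["tvec"],i["mtx"],i["dist"])[0].ravel())
a=cv2.resize(p_:=np.ascontiguousarray(__import__('rig') and d) if 0 else grab_frame("scene")[0][165:225,270:350,::-1],(800,600),interpolation=cv2.INTER_CUBIC); cv2.imwrite("pics/s3.png",a)
print(current_tcp_rot(),current_ee_pos(),current_grip_width())
E
```

```text
top before handle 18 [ 0.5585 -0.1367  0.0749]
top before bar 94 [ 0.4974 -0.165   0.0327]
top now handle 15 [ 0.5725 -0.1297  0.0792]
top now bar 96 [ 0.4973 -0.1652  0.0327]
scene before handle 34 [ 0.5662 -0.1307  0.0714]
scene before bar 150 [ 0.4967 -0.1634  0.03  ]
scene now handle 35 [ 0.5665 -0.1313  0.07  ]
scene now bar 155 [ 0.4984 -0.1624  0.0298]
[-1.95729734e+00 -2.45557998e+00 -1.76695332e-04] [ 0.41358301 -0.05492324  0.19942727]
[np.float64(0.5704595689852702), np.float64(-0.12935481882889968), 0.062] [3.0581402  0.71929337 0.        ]Traceback (most recent call last):
  File "<stdin>", line 12, in <module>
ValueError: setting an array element with a sequence. The requested array has an inhomogeneous shape after 2 dimensions. The detected shape was (2, 3) + inhomogeneous part.
```

```bash
python3 - <<'E'
from h import *
im=grab_frame("scene")[0]; i=camera_info("scene"); e=np.array(current_ee_pos())
print(e,current_tcp_rot(),current_grip_width(),current_time(),cv2.projectPoints(e[None],i["rvec"],i["tvec"],i["mtx"],i["dist"])[0].ravel())
cv2.imwrite("pics/s3.png",cv2.resize(im[160:226,264:352,::-1],(800,600),interpolation=cv2.INTER_CUBIC))
E
```

```text
[ 0.57131351 -0.12943316  0.0629933 ] [3.05728642e+00 7.19190636e-01 2.50387754e-03] 0.5005537451321765 12.9333 [282.94282237 189.42840644]
```

View pics/s3.png

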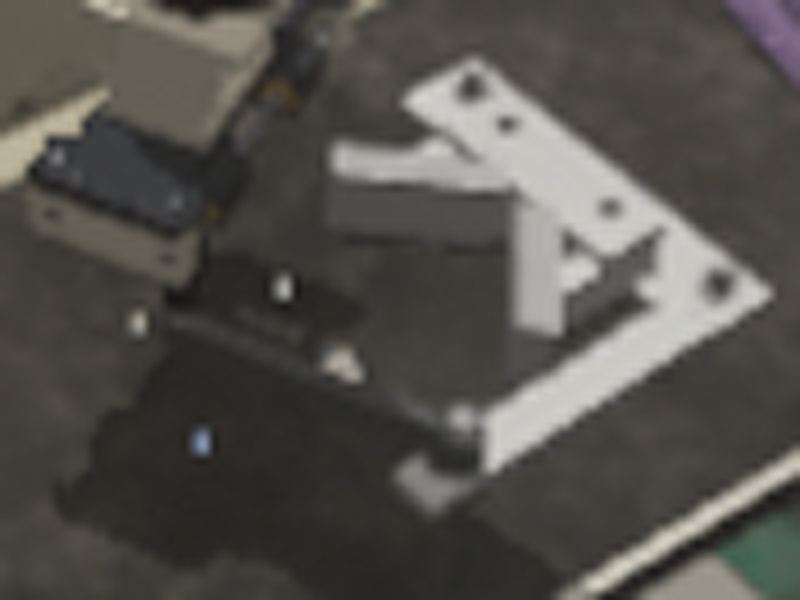

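```bash
python3 - <<'E'
from h import *
command_gripper(0.0); print(current_grip_width(),current_grip_force(),np.round(current_wrist_force(),1),current_ee_pos())
E
```

```text
0.005877266427721106 0.0 [-0.9 -0.2  0.3] [ 0.57045014 -0.12935834  0.0619634 ]
```

```bash
python3 - <<'E'
from h import *
f=np.load("w1.npz"); P=cloud(f["d"],f)-[.5,-.17,.36]
for u,v in ((165,235),(168,240),(160,245),(130,265),(165,290),(340,235),(345,245),(370,280),(250,285)): print(u,v,P[v,u].round(3))
Q=P.reshape(-1,3); q=Q[(abs(Q[:,2])<.15)&(abs(Q[:,1])<.12)]; print("lowest",q[:,2].min(), [ (z,int(((q[:,2]>z)&(q[:,2]<z+.01)).sum())) for z in np.arange(-.05,.15,.01).round(2)])
im,d=grab_frame("wrist"); i=camera_info("wrist"); e=np.array(current_ee_pos()); Q=cloud(d,i).reshape(-1,3); print(e,current_tcp_rot())
q=Q[(np.linalg.norm(Q[:,:2]-e[:2],axis=1)<.1)]
cv2.imwrite("pics/w4.png",im[:,:,::-1])
E
```

```text
165 235 [-0.048  0.008  0.028]
168 240 [-0.046  0.005  0.028]
160 245 [-0.047  0.008  0.038]
130 265 [-0.054  0.009  0.06 ]
165 290 [-0.025  0.028  0.104]
340 235 [0.046 0.008 0.028]
345 245 [0.046 0.007 0.038]
370 280 [0.033 0.03  0.102]
250 285 [-0.001  0.028  0.102]
lowest -0.14996404817658415 [(np.float64(-0.05), 0), (np.float64(-0.04), 0), (np.float64(-0.03), 0), (np.float64(-0.02), 0), (np.float64(-0.01), 0), (np.float64(0.0), 0), (np.float64(0.01), 2), (np.float64(0.02), 533), (np.float64(0.03), 974), (np.float64(0.04), 1118), (np.float64(0.05), 1177), (np.float64(0.06), 1239), (np.float64(0.07), 588), (np.float64(0.08), 1078), (np.float64(0.09), 4857), (np.float64(0.1), 16061), (np.float64(0.11), 10931), (np.float64(0.12), 19047), (np.float64(0.13), 202), (np.float64(0.14), 0)]
[ 0.57043565 -0.12934989  0.06197209] [-3.05811942e+00 -7.19207989e-01  8.19184456e-05]
```

View pics/w4.png

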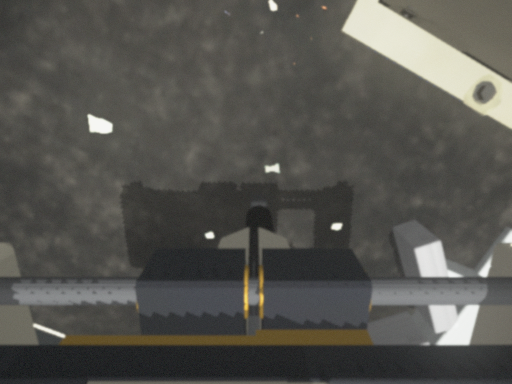

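```bash
python3 - <<'E'
from h import *
t0=current_time()
p,o=hand(.417,.09,1); movel(p,v=.2); command_gripper(.5); p[2]=.034
print("stop",movel(p,v=.12,stop_force=8), current_ee_pos())
for a in np.arange(.65,1.9,.24):
    p,o=hand(a,.034,1); s=movel(p,v=.12,attitude=o,stop_force=20); print(round(a,2),s,np.round(current_wrist_force(),1))
    if s: break
p,o=hand(a-.07,.034,1); movel(p,v=.1,attitude=o); p[2]=.16; movel(p,v=.2)
print(current_time()-t0,current_time())
P=cloud(grab_frame("scene")[1],camera_info("scene")).reshape(-1,3)
q=P[(P[:,2]>.02)&(P[:,2]<.095)&(abs(P[:,0]-.5)<.12)&(abs(P[:,1]+.105)<.09)]; q=q[np.linalg.norm(q[:,:2]-hinge,axis=1)<.16]
q=q[(np.linalg.norm(q[:,:2]-hinge,axis=1)>.03)]; d=q[:,:2]-hinge
a=np.arctan2(-d@ux,d@uy); print(len(q),np.median(a),np.percentile(a,[5,95])); h=q[q[:,2]>.05]; print(h.mean(0) if len(h) else "")
E
```

```text
stop False [ 0.57070002 -0.12909385  0.03407946]
0.65 False [-0.4 -0.8 -0.1]
0.89 False [ 0.7 -0.9  0.4]
1.13 False [-0.3 -0.2  0.5]
1.37 False [ 0.6 -0.  -0.2]
1.61 False [0.6 0.1 0. ]
1.85 False [0.5 0.3 0.8]
5.424999999999999 19.275
138 1.8138987387660674 [1.72952515 1.9354417 ]
[ 0.40689288 -0.05396741  0.07085294]
```

```bash
cat >> h.py <<'E'
from scipy.interpolate import CubicSpline
W=np.array([(.431,.304),(.497,.228),(.552,.145),(.570,.06),(.556,-.04),V(-.10,0),V(-.05,0)])
s=np.r_[0,np.cumsum(np.linalg.norm(np.diff(W,axis=0),axis=1))]
cs=CubicSpline(s,W,bc_type=((2,np.zeros(2)),(1,ux)))
Z=.004
def push(c,hd,L=.047,z=Z,fl=0):
    hd=hd/np.linalg.norm(hd); p=c-L*hd
    return [*p,z],down(np.arctan2(hd[1],hd[0])+np.pi/2+fl*np.pi)
E
python3 - <<'E'
from h import *
tin=np.array([.459,.097]); tp=np.array([.583,.352]); S=np.linspace(0,s[-1],16)
print("tin clr",min(np.linalg.norm(cs(x)-tin) for x in np.linspace(0,s[-1],200))-.08)
for fl in (0,1):
    print(fl)
    for x in S[::3]:
        q=ik(*push(cs(x),cs(x,1),fl=fl)); print(cs(x).round(3),np.degrees(np.arctan2(*cs(x,1)[::-1])).round(0),None if q is None else np.round(q,2))
    q=ik(*push(cs(0),cs(0,1),L=.065,z=.12,fl=fl)); print(None if q is None else np.round(q,2))
E
```

```text
tin clr 0.024132868227752013
0
[0.431 0.304] -48.0 [-0.09  0.73 -0.86  1.99  0.78  0.8  -0.67]
[0.502 0.222] -51.0 [ 0.15  0.78 -0.92  1.95  0.84  0.85 -0.55]
[0.558 0.129] -71.0 [ 0.28  0.79 -0.85  1.87  0.78  0.86 -0.65]
[0.568 0.021] -96.0 [ 0.4   0.75 -0.75  1.86  0.69  0.82 -0.83]
[ 0.543 -0.085] -106.0 [ 0.56  0.7  -0.7   1.91  0.64  0.77 -0.78]
[ 0.534 -0.192] -87.0 [ 0.79  0.71 -0.75  1.92  0.68  0.78 -0.3 ]
[-0.08  0.5  -0.89  1.93  0.48  0.94 -0.48]
1
[0.431 0.304] -48.0 [ 0.16  1.07 -1.31  1.98  1.18  1.16  2.2 ]
[0.502 0.222] -51.0 [-1.08  0.67  0.68  1.99 -0.64  0.71 -2.45]
[0.558 0.129] -71.0 [ 0.51  1.12 -1.31  1.87  1.19  1.21  2.24]
[0.568 0.021] -96.0 [ 0.7   1.15 -1.33  1.85  1.21  1.24  2.  ]
[ 0.543 -0.085] -106.0 [ 0.91  1.12 -1.32  1.9   1.2   1.21  2.  ]
[ 0.534 -0.192] -87.0 [ 1.13  1.17 -1.37  1.91  1.25  1.27  2.49]
[ 0.15  0.76 -1.3   1.93  0.82  1.13  2.39]
```

```bash
python3 - <<'E'
from h import *
t0=current_time()
move_to(*push(cs(0),cs(0,1),L=.065,z=.12)); command_gripper(.65)
p,o=push(cs(0),cs(0,1),L=.065)
if movel(p,v=.12,stop_force=6): print("hit",current_ee_pos()); raise SystemExit
p0=None
for x in np.linspace(0,s[-1],14):
    p,o=push(cs(x),cs(x,1))
    st=movel(p,v=.09,attitude=o,stop_force=15); 
    if st: print("stop",x,current_ee_pos(),current_wrist_force()); raise SystemExit
print(current_time()-t0,current_time(),current_ee_pos())
P=cloud(grab_frame("scene")[1],camera_info("scene")).reshape(-1,3)
print(look_for("housing","scene")[:1],look_for("ring_tin","scene")[:1])
q=P[(P[:,2]>.041)&(P[:,2]<.049)&(np.linalg.norm(P[:,:2]-V(-.05,0),axis=1)<.07)]; print(len(q),q.mean(0),q.min(0),q.max(0),V(-.05,0))
E
```

```text
11.525000000000002 30.85 [ 0.53204353 -0.1455671   0.00393876]
[{'box': [292.7, 206.2, 319.0, 232.9], 'p': 0.31}] []
26 [ 0.54516821 -0.15727815  0.04465681] [ 0.48282721 -0.24313135  0.04144383] [ 0.57113949 -0.13244237  0.04867   ] [ 0.53425003 -0.19225065]
```

```bash
python3 - <<'E'
from h import *
im={}
for c in ("top","scene","wrist"):
    im[c],d=grab_frame(c)
    print(c,[(t,[(np.round(r["box"]).tolist(),round(r["p"],2)) for r in look_for(t,c)[:2]]) for t in ("housing","ring_tin","tape_roll")])
a=cv2.resize(im["wrist"],(384,288)); b=cv2.resize(im["top"][180:255,170:345],(784,300),interpolation=cv2.INTER_CUBIC)
e=cv2.resize(im["scene"][150:290,180:360],(384,298),interpolation=cv2.INTER_CUBIC)
o=np.zeros((600,784,3),np.uint8); o[:300]=b; o[302:590,:384]=a; o[302:600,394:778]=e; cv2.imwrite("pics/m5.png",o[:,:,::-1])
E
```

```text
top [('housing', []), ('ring_tin', [([225.0, 220.0, 240.0, 235.0], 0.49)]), ('tape_roll', [([171.0, 190.0, 187.0, 210.0], 0.67)])]
scene [('housing', []), ('ring_tin', [([244.0, 232.0, 264.0, 253.0], 0.61), ([294.0, 167.0, 350.0, 233.0], 0.27)]), ('tape_roll', [([169.0, 240.0, 196.0, 259.0], 0.85)])]
wrist [('housing', [([172.0, 229.0, 332.0, 345.0], 0.79)]), ('ring_tin', []), ('tape_roll', [])]
```

View pics/m5.png

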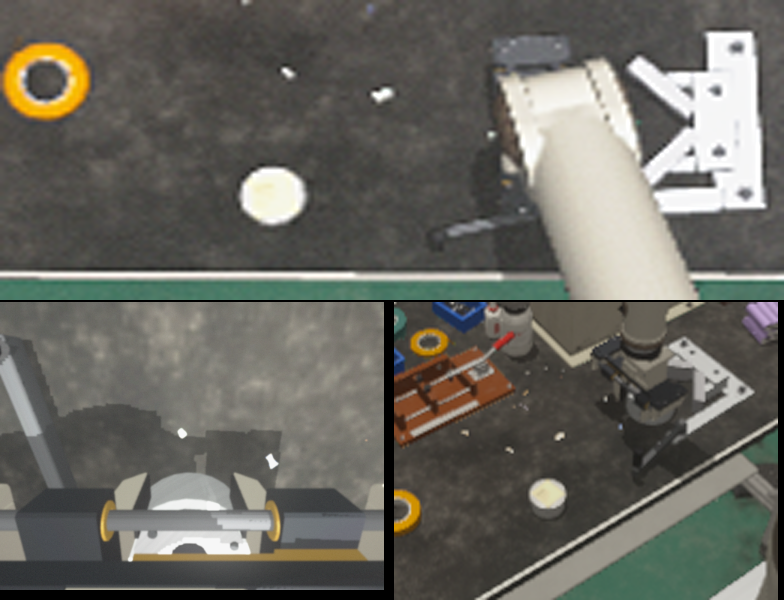

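```bash
python3 - <<'E'
from h import *
t0=current_time()
p,o=push(V(.012,0),ux); st=movel(p,v=.05,attitude=o,stop_force=14)
e=np.array(current_ee_pos()); print(st,((e[:2]-seat)@ux,(e[:2]-seat)@uy),np.round(current_wrist_force(),1))
movel([*(e[:2]-.02*ux),Z],v=.1); movel([*(e[:2]-.02*ux),.10],v=.2)
v=V(-.11,0); move_to([*v,.30],down(np.arctan2(ux[1],ux[0])+np.pi/2))
print(current_time()-t0,current_time())
i=camera_info("wrist"); p,d=grab_frame("wrist"); np.savez("w6.npz",p=p,d=d,**{k:np.array(x) for k,x in i.items()})
print(look_for("housing","wrist")[:1])
P=cloud(d,i).reshape(-1,3); g=P[np.linalg.norm(P[:,:2]-seat,axis=1)<.09]; q=g[(g[:,2]>.0425)&(g[:,2]<.05)]
print(len(q),np.median(g[:,2]))
if len(q): l=np.stack([(q[:,:2]-seat)@ux,(q[:,:2]-seat)@uy],1); print(np.percentile(l,[1,50,99],axis=0).round(4))
im=grab_frame("scene"); P=cloud(im[1],camera_info("scene")).reshape(-1,3); q=P[(P[:,2]>.042)&(P[:,2]<.05)&(np.linalg.norm(P[:,:2]-seat,axis=1)<.06)]
l=np.stack([(q[:,:2]-seat)@ux,(q[:,:2]-seat)@uy],1); print(len(q),np.percentile(l,[2,50,98],axis=0).round(4))
cv2.imwrite("pics/w6.png",p[:,:,::-1])
E
```

```text
True (np.float64(-0.04698699431526021), np.float64(0.0004702193831975102)) [1.  0.7 0.4]
2.75 34.35
[{'box': [221.6, 185.7, 286.5, 249.4], 'p': 0.56}]
2852 0.032413400142571346
[[-0.0452 -0.0445]
 [-0.003   0.0003]
 [ 0.0436  0.0443]]
243 [[-0.0443 -0.0477]
 [-0.0015 -0.0067]
 [ 0.0421  0.0411]]
```

View pics/w6.png

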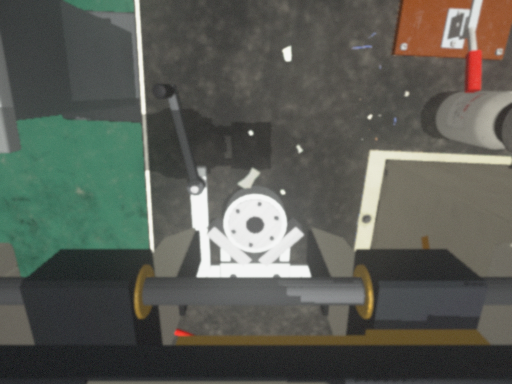

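```bash
python3 - <<'E'
from h import *
t0=current_time(); w=np.load("w6.npz")
h=onplane([[164,91]],.082,w)[0,:2]-hinge; a0=np.arctan2(-h@ux,h@uy); print("a0",a0,np.linalg.norm(h))
move_to(*hand(a0,.12,1)); command_gripper(.5); p,o=hand(a0,.034,1)
if movel(p,v=.12,stop_force=6): print("hit",current_ee_pos()); raise SystemExit
command_gripper(.32)
for a in [*np.arange(a0-.24,.1,-.24),.12,-.12]:
    p,o=hand(a,.034,1); st=movel(p,v=.12 if a>.05 else .04,attitude=o,stop_force=20 if a>.05 else 5)
    if st: break
e=np.array(current_ee_pos()); d=e[:2]-hinge; g=np.arctan2(-d@ux,d@uy); print("end",a,st,g,np.round(current_wrist_force(),1))
command_gripper(.5)
e=np.array(current_ee_pos()); print(e)
movel([*e[:2],.16],v=.12)
P=hand(1.2,.30,1); move_to(*P); print(current_time()-t0,current_time())
for c in ("top","scene"):
    im,dd=grab_frame(c); Q=cloud(dd,camera_info(c)).reshape(-1,3)
    cv2.imwrite(f"pics/{c}7.png",im[:,:,::-1])
    q=Q[(Q[:,2]>.055)&(Q[:,2]<.09)&(np.linalg.norm(Q[:,:2]-V(-.0545,.051),axis=1)<.04)]; print(c,"handle",len(q),((q[:,:2]-seat)@np.stack([ux,uy],1)).mean(0).round(4) if len(q) else "")
    q=Q[(Q[:,2]>.042)&(Q[:,2]<.05)&(np.linalg.norm(Q[:,:2]-seat,axis=1)<.06)]; print(c,"housing",len(q),np.percentile((q[:,:2]-seat)@np.stack([ux,uy],1),[2,98],axis=0).mean(0).round(4) if len(q) else "")
E
```

```text
a0 1.723016701621723 0.1386155826447342
end -0.12 True -0.04236789154068679 [1.  1.6 1.6]
[ 0.58350582 -0.19148711  0.03305528]
9.083300000000001 43.5833
top handle 14 [-0.0571  0.0509]
top housing 242 [0.004  0.0002]
scene handle 29 [-0.0565  0.0444]
scene housing 243 [-0.0007 -0.0033]
```

```bash
python3 - <<'E'
from h import *
move_to([*V(-.11,0),.30],down(np.arctan2(ux[1],ux[0])+np.pi/2))
i=camera_info("wrist"); im,d=grab_frame("wrist"); P=cloud(d,i).reshape(-1,3); M=np.stack([ux,uy],1)
l=np.c_[(P[:,:2]-seat)@M,P[:,2]]
h=l[(l[:,2]>.06)&(l[:,2]<.09)&(np.linalg.norm(l[:,:2]-[-.0545,.051],axis=1)<.03)]; print("handle",len(h),np.percentile(h,[2,98],axis=0).mean(0).round(4))
b=l[(l[:,2]>.028)&(l[:,2]<.037)&(abs(l[:,1]+.02)<.05)&(l[:,0]<-.04)&(l[:,0]>-.09)]; k=np.polyfit(b[:,1],b[:,0],1); print("bar",len(b),"slope",k[0],"x at hinge",np.polyval(k,-.089),b[:,0].min(),b[:,0].max())
q=l[(l[:,2]>.042)&(l[:,2]<.05)&(np.linalg.norm(l[:,:2],axis=1)<.056)]; print("housing",len(q),np.percentile(q,[1,99],axis=0).mean(0).round(4))
print(look_for("ring_tin","top"),current_time())
E
```

```text
handle 187 [-0.0554  0.0505  0.073 ]
bar 592 slope 0.024742138658166286 x at hinge -0.056231083064311335 -0.060851401781439204 -0.04016272037534082
housing 2857 [-0.0009  0.0003  0.0459]
[{'box': [225.9, 222.0, 239.5, 234.0], 'p': 0.71}, {'box': [294.5, 196.6, 303.9, 235.1], 'p': 0.65}, {'box': [295.6, 186.6, 340.5, 235.9], 'p': 0.61}] 44.2917
```

```bash
python3 -c "
from rig import *
print(job_done())"
```

```text
the job is handed in; nothing more can be done
None
```

The job is handed in at about 44 s: the housing sits in the V within about 1 mm of the seat, and the latch arm is shut against it at about 0 rad. I saw no sign that the tin or tape roll moved; I did not re-measure the other loose things.

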